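# Dock the telescopic camera mast and hold it at its second stop

## Robot

A 6-joint arm with a two-finger parallel gripper is mounted at the origin on a cart in front of the work surface, level with it; the furniture and walls round the work are solid. World frame = base frame: x ahead of the robot, y to its left, z up, the work surface at z = 0. Lengths are in mm, angles in rad, forces in N, time in s.
With the tool pointing down it reaches from about 300 to 775 mm from the base axis. Payload 14.6 kg.
Tool frame: the origin (TCP) lies on the centre line of the jaws, within the pads' length; the fingertips stand 19 mm ahead of it and the grasp point (between the pads) is the TCP (bot.tip_reach is the distance from the TCP to the fingertips, in mm); z points along the fingers, y is the line along which they close (so a half turn about z gives the same grasp; the last joint's range is limited). The gripper opens to 85 mm and grips with 20 to 120 N. Pads are 22 mm wide; open, the fingers measure 114 mm over their backs; the gripper's body (76 mm by 85 mm) begins 54 mm behind the grasp point. The pads swing forward as they close: fully open they stand 13 mm farther back than shut.
Start: joints at [1.12, 0.3, 1.521, -0, 1.321, -0.067], TCP at [205.942, 509.978, 250.281] pointing down, gripper open.
Joint ranges: [-3.03, 3.03], [-0.79, 2.21], [0.23, 2.52], [-1.04, 4.18], [0, 3.07], [-2.55, 2.55]. Speed limits (rad/s): [2.22, 2.22, 2.57, 3.14, 3.14, 3.14].

## Interface

Orientations are given as a unit quaternion [w, x, y, z].
In Python, from rig import bot gives the robot as it stands. Calls block until the motion is done:
- bot.move_to(position, orientation): joint-space move of the TCP to a pose.
- bot.servo_line(position, attitude=None, speed=150, until_force=None): straight line of the TCP; attitude=None keeps the orientation; speed is the mean speed in mm/s. With until_force (N) it stops when the force on the tool has changed by that much, and returns True; else False.
- bot.move_joints(angles): joint-space move.
- bot.move_gripper(opening, grip_force=None): finger opening in mm; grip_force is the grip in N (None keeps the last); returns when the fingers have stopped.
- bot.dwell(seconds).
- bot.ik(position, orientation): joint angles nearest the present ones, or None.
- bot.read_state(): the state.
- bot.read_camera(name): name is "side" or "top" or "wrist"; returns a dict with "image" (420x560x3 uint8, blue, green, red), "depth" (420x560 float32, mm along the optical axis (not along the pixel's ray), 0 where there is no reading), "fovy" (degrees; the focal length in pixels is half the picture's height over the tangent of half this angle, whatever the lens; pixels are square), "cx", "cy" (the principal point, pixels), "eye" and "attitude" of the camera in the world; the wrist camera has in their place "mount" (4x4, takes a point from camera to tool coordinates, whose origin is the TCP and whose axes are the flange's). Camera axes: x right, y down, z forward; pixel columns grow to the right and rows downward; lengths in mm; the calibration is good to about 2 mm. The wrist camera is an equidistant fisheye: a pixel r from the principal point sees the ray r / f radians off the axis. A picture is of the moment at which its call begins: read the wrist's pose just before it.
A pose or a line that the arm cannot do raises bot.MotionError and nothing moves.
- bot.finish_job(): hands the job in; it is judged then, once.
The state is a dict: "clock": time; "joint_positions": joint angles; "qvel": joint speeds; "effort": joint torques, N m; "ee_pos": TCP position; "tool_rot": TCP orientation; "ft_force": force on the tool from outside, world axes, zero at the start; "moment": the same for the moment, N m; "grip_width": finger opening in mm; "grip_force": force on a finger pad.
Only numpy, scipy, OpenCV 4.12 (cv2) and the standard library are available. Lean on these libraries where they do the work, as an engineer would, in place of code of your own. Each camera call takes 0.05 s, during which the arm holds its last target. There are 200 camera calls.

## Task

Set up the little telescopic camera mast: slide its flat foot fully home into the slotted shoe on the bench while the mast is still pushed together, then squeeze the release button in its head and pull the head up past the first stop to the second stop, where it is fully extended. There is no catch at the second stop, so finish while still gripping the head and holding it up there, with the foot still home in the shoe; do not disturb the other things on the bench.

Things in the scene. Friction and masses are not known exactly. Their poses are not given: they have to be found in the camera images.
- mast: upright mast, 0.47 kg, may dock either way round. Flat polished, slippery steel foot 60 (x) x 46 (y) x 8 mm; origin: centre of its underside. On it a 30 mm round boss (z 8 to 18), a 24 mm outer tube and a 29 mm collar (z 120 to 132). An inner tube with a grey head slides out on top. Pushed together it is locked, so it can be lifted and slid by its head
- mast_grip (a point): centre of the grey head at button height, 158 mm above the bench when pushed together; rises with the head. Head: block 30 (mast x) x 28 (mast y) x 36 mm tall, 17 mm above and 19 mm below this point; disc and stud on top reach 30 mm above it. The +x, -x and +y faces are plain with ribs; the release button is on the -y face
- release_face (a point): centre of the outer face of the black release button, 11 mm wide, 18 mm tall, 5.5 mm proud of the head's mast -y face; pressed towards mast +y. Pinching the head across mast y (button against the +y face) presses it flush
- mast_slide (a joint): extension in m: 0 pushed together, 0.045 first stop, 0.090 second stop, the end of travel. Locked both ways at 0 and 0.045 unless the release is pressed (it catches at 0.045 by itself when not pressed). No catch at 0.090: let go, and the head sinks to the first stop. With the release pressed, raising takes 2 to 3 N
- mast_release (a joint): travel of the release button in m: 0 out, unlocks beyond 0.0025, flush with the head at 0.0055 (about 0.0045 when pinched); sprung, 2 N at first and 5.5 N when flush
- shoe: fixed aluminium shoe: two rails along shoe x, 18 mm tall, 49 mm between, end stop at +x, open mouth at -x. Origin, on the bench: where the centre of the foot's underside is when home (stop face 30.8 mm beyond). The foot slides in on the bench towards +x, under lips (underside 10.6 mm up) on both sides that leave a 34 mm gap for the boss. 100 mm long, 107 wide over ears
- shoe_mouth (a point): middle of the shoe's flared mouth, 57 mm in front (shoe -x) of the seat, 4 mm above the bench; the mouth is about 70 mm wide here and narrows to 49 mm over 22 mm
- tip_pot: black round soldering-tip cleaning pot, 76 mm across, 42 mm tall; a bystander, to be left alone; origin under its centre
- snap_box: blue snap-lid component box, 47 x 62 x 22 mm; a bystander, to be left alone; origin under its centre
- braid_reel: small flat yellow reel of desoldering braid, 44 mm across, 10 mm thick; a bystander, to be left alone; origin under its centre
- air_nozzle: pale hot-air nozzle standing upright, 26 mm across, 45 mm tall; a bystander, to be left alone; origin under its centre
- cutters: blue-handled flush cutters lying flat, 137 mm long; a bystander, to be left alone; origin under its centre
Mind the look-alikes: they are no part of the job. What is shaped like the shoe but orange is not meant.

How it is judged (in metres and radians):
On the way, in this order (a step that is already met when the one before it is completed fails the run):
1. the foot is fully home in the shoe with the mast still pushed together (x of mast in the frame of shoe between -0.005 and 0.005 m and y of mast in the frame of shoe between -0.004 and 0.004 m and height (world z) of mast below 0.005 m and angle between the x axis of mast and the x axis of shoe, either way round below 0.08 rad and angle between mast's own z axis and vertical below 0.08 rad and value of joint mast_slide below 0.006 m), for 0.2 s.
2. with the foot home, the release is pressed in and the head has started up (x of mast in the frame of shoe between -0.005 and 0.005 m and y of mast in the frame of shoe between -0.004 and 0.004 m and height (world z) of mast below 0.005 m and angle between the x axis of mast and the x axis of shoe, either way round below 0.08 rad and angle between mast's own z axis and vertical below 0.08 rad and value of joint mast_slide above 0.012 m and value of joint mast_release above 0.002 m), for 0.05 s.
At the end, for the whole second after the job is handed in: the foot is home in the shoe (within 5 mm along the slot and 4 mm across, raised less than 5 mm, upright and in line within 0.08 rad), the mast is extended to its second stop (more than 84 of 90 mm) and the fingers still grip the head (over 1 N) through the last second, with the mast at rest (x of mast in the frame of shoe between -0.005 and 0.005 m and y of mast in the frame of shoe between -0.004 and 0.004 m and height (world z) of mast below 0.005 m and angle between the x axis of mast and the x axis of shoe, either way round below 0.08 rad and angle between mast's own z axis and vertical below 0.08 rad and value of joint mast_slide above 0.084 m and contact force between the fingers and mast_slide above 1 N and linear speed of mast below 0.02 m/s); the arm keeps its last pose, push and grip.
It fails at once if the tip pot was pushed away (over 25 mm) (distance of tip_pot from where it was at the start of the episode above 0.025 m).
It fails at once if the snap box was pushed away (over 25 mm) (distance of snap_box from where it was at the start of the episode above 0.025 m).
It fails at once if the braid reel was pushed away (over 25 mm) (distance of braid_reel from where it was at the start of the episode above 0.025 m).
It fails at once if the air nozzle was pushed away (over 25 mm) (distance of air_nozzle from where it was at the start of the episode above 0.025 m).
It fails at once if the cutters was pushed away (over 25 mm) (distance of cutters from where it was at the start of the episode above 0.025 m).
It also fails if it takes over 54 s, if anything falls off the work surface, if the arm or the gripper's body presses on something with over 40 N, if the wrist force passes 120 N, or if a joint passes its speed limit or range.

## Working session

There is one attempt and no reset: what is moved stays moved. The work goes in short steps, each a Python script; the robot and the scene stay as the last script left them, time stands still between calls to the robot, and variables do not carry over. Pictures are saved under pics/ and viewed, at most 10 in all, crops included, and the job is handed in when it is done.

```bash
mkdir -p pics
cat > h.py <<'E'
import numpy as np, cv2
from scipy.spatial.transform import Rotation as R
from rig import bot
def rot(q): return R.from_quat([q[1],q[2],q[3],q[0]]).as_matrix()
def quat(yaw):  # tool down, tool y (closing) along world angle yaw+90: tool x along yaw
    c,s=np.cos(yaw),np.sin(yaw)
    M=np.array([[c,s,0],[s,-c,0],[0,0,-1]]).astype(float)
    x,y,z,w=R.from_matrix(M).as_quat(); return [w,x,y,z]
def foc(c): return c["image"].shape[0]/2/np.tan(np.radians(c["fovy"])/2)
def att(c):
    a=np.array(c["attitude"]); return a if a.shape==(3,3) else rot(a)
def cast(c,u,v,z):
    f=foc(c); d=att(c)@np.array([(u-c["cx"])/f,(v-c["cy"])/f,1.]); e=np.array(c["eye"])
    return e+d*(z-e[2])/d[2]
def cloud(c):
    f=foc(c); H,W=c["depth"].shape; u,v=np.meshgrid(np.arange(W),np.arange(H)); D=c["depth"].astype(float)
    P=np.stack([(u-c["cx"])/f*D,(v-c["cy"])/f*D,D],-1)@att(c).T+np.array(c["eye"]); P[D<=0]=np.nan
    return P
E
python3 - <<'E'
from h import *
import pickle
s=bot.read_state(); print(s["clock"],s["ee_pos"],s["tool_rot"],s["grip_width"])
d={}
for n in("side","top"):
    c=bot.read_camera(n); d[n]=c; print(n,c["fovy"],c["cx"],c["cy"],c["eye"],c["attitude"])
    cv2.imwrite(f"pics/{n}0.png",c["image"])
pickle.dump(d,open("c0.pkl","wb"))
E
```

```text
0.0 [205.84775744 509.79259904 249.68729344] [-1.59418667e-04  1.90706877e-01  9.81646835e-01 -5.94230295e-04] 85.31114290320052
side 42.82875460795997 272.94596992020064 211.3003662170827 [ 358.37591861  532.21859995 1216.45101232] [ 0.04440209 -0.17895457  0.95398798 -0.23645433]
top 56.56140371981104 278.0286755209365 209.05594273139207 [491.45512114  -6.33047573 983.7650116 ] [-0.03520225  0.70857984 -0.70464811  0.01210134]
```

View pics/top0.png

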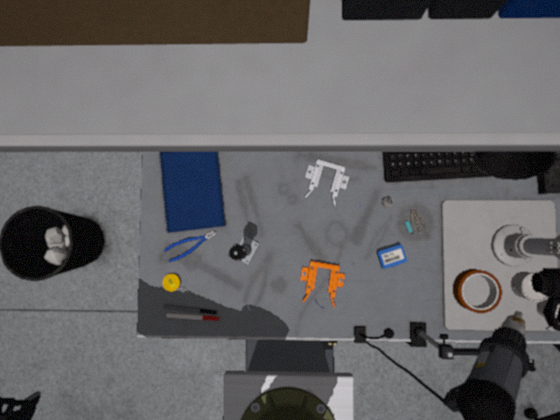

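View pics/side0.png

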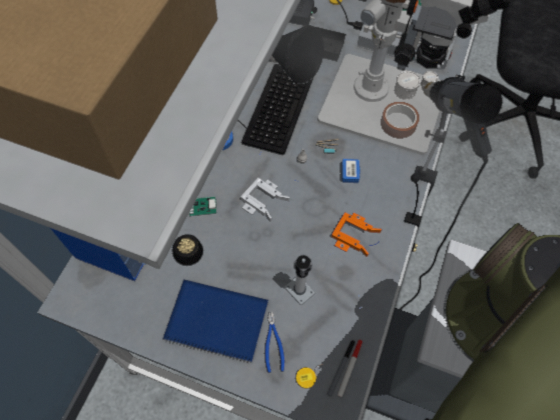

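The top view shows the mast at about (243,248). There are two shoe shapes: silver at (327,178) and orange at (323,280). The silver one fits, because the orange look-alike is excluded. The side view shows a shelf overhang, with the pot under it at (187,249), the mast at (301,275) and the silver shoe at (262,195). I'll confirm in one enlarged crop.

Run:
```python
from h import *
import pickle
d=pickle.load(open("c0.pkl","rb"))
t,s=d["top"]["image"],d["side"]["image"]
def cr(im,u,v,r=38): return cv2.resize(im[v-r:v+r,u-r:u+r],(390,390),interpolation=cv2.INTER_CUBIC)
a=np.hstack([cr(t,327,180),cr(t,243,244)]); b=np.hstack([cr(s,264,198),cr(s,300,275)])
o=np.vstack([a,b]); o=cv2.resize(o,(600,600)); cv2.imwrite("pics/crop.png",o)
for n in d:
    P=cloud(d[n]); np.set_printoptions(precision=1,suppress=True)
    pts=[(327,165),(343,185),(240,252),(252,243),(290,210),(225,100),(225,145)] if n=="top" else [(303,262),(300,293),(262,185),(187,249),(230,130),(330,200),(256,5),(100,200),(228,150)]
    for u,v in pts: print(n,u,v,P[v,u])
```

```text
side 303 262 [455.  111.5 181.8]
side 300 293 [450.3 121.5  19.4]
side 262 185 [ 643.7 -122.4   12.6]
side 187 249 [741.2 120.1  32. ]
side 230 130 [570.  148.2 628.6]
side 330 200 [ 465.1 -150.7    0.9]
side 256 5 [619.3 -67.9 646.3]
side 100 200 [669.9 313.1 645.5]
side 228 150 [ 776.1 -201.3   -4.2]
top 327 165 [666.4 -95.7  18.9]
top 343 185 [ 617.9 -136.6    7.4]
top 240 252 [456.4  97.7 180.4]
top 252 243 [471.5  90.3   8.2]
top 290 210 [555.   -4.2   0.6]
top 225 100 [610.7  52.4 646.8]
top 225 145 [570.4  51.9 646.3]
```

View pics/crop.png

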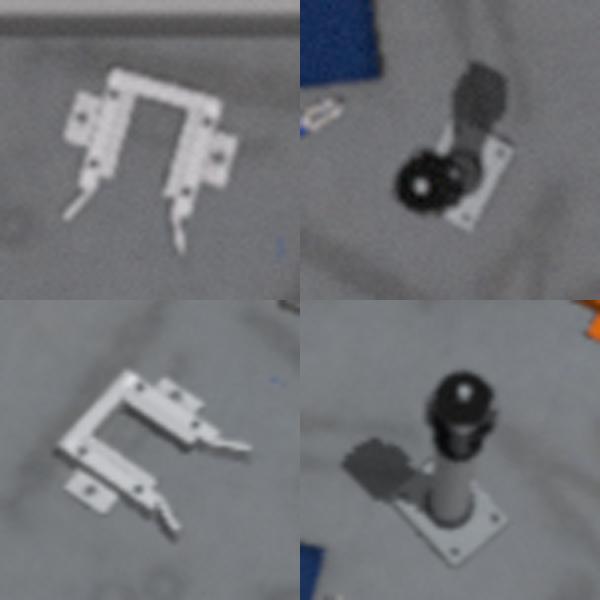

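Run:
```python
from h import *
import pickle
np.set_printoptions(precision=1,suppress=True)
d=pickle.load(open("c0.pkl","rb"))
S,T=d["side"],d["top"]
def full(c,u0,v0,pts,z,o=(0,0)):
    q=[cast(c,(u-o[0])/3.947+u0-.5,(v-o[1])/3.947+v0-.5,z) for u,v in pts]
    return np.array(q)
f=full(S,262,237,[(395,500),(455,567),(508,520)],8,(300,300)); print("foot side",f[:,:2],np.linalg.norm(np.diff(f,axis=0),axis=1),"centre",(f[0]+f[2])[:2]/2)
f=full(T,205,206,[(468,230),(513,150)],8,(300,0)); print("foot top",f[:,:2],np.linalg.norm(f[0]-f[1]))
f=full(T,289,142,[(113,68),(220,100),(103,180),(180,205),(128,100),(187,113)],18); print("shoe top\n",f[:,:2])
f=full(S,226,160,[(128,372),(62,447),(190,445),(128,495)],18,(0,300)); print("shoe side\n",f[:,:2])
for n,c,roi in(("T",T,(290,145,362,215)),("S",S,(230,165,300,225))):
    x0,y0,x1,y1=roi; P=cloud(c)[y0:y1,x0:x1].reshape(-1,3); I=c["image"][y0:y1,x0:x1].reshape(-1,3)
    m=(I.min(1)>150)&(P[:,2]>13)&(P[:,2]<24); Q=P[m][:,:2].astype(np.float32)
    print(n,m.sum(),cv2.minAreaRect(Q),"\n",cv2.boxPoints(cv2.minAreaRect(Q)),np.median(P[m][:,2]))
# head
for n,c,roi in(("T",T,(225,220,270,275)),("S",S,(285,245,325,310))):
    x0,y0,x1,y1=roi; P=cloud(c)[y0:y1,x0:x1].reshape(-1,3); 
    m=(P[:,2]>165); print(n,"head",m.sum(),np.nanmean(P[m],0),P[m].min(0),P[m].max(0))
    m=(P[:,2]>5)&(P[:,2]<12)
    print("foot",m.sum(),cv2.minAreaRect(P[m][:,:2].astype(np.float32)))
# bystanders for clearance: any point above 20mm within bench corridor
```

```text
foot side [[488.  116.4]
 [440.2 142.6]
 [420.5 103.7]] [54.5 43.6] centre [454.3 110. ]
foot top [[419.9 102. ]
 [470.4  74.1]] 57.70396588915626
shoe top
 [[ 682.4  -71.3]
 [ 662.  -138.5]
 [ 611.1  -65. ]
 [ 595.5 -113.2]
 [ 662.   -80.7]
 [ 653.7 -117.8]]
shoe side
 [[ 660.5 -136.1]
 [ 679.2  -67.6]
 [ 602.1  -99.1]
 [ 625.9  -50.3]]
T 498 ((624.7799072265625, -91.50117492675781), (76.38258361816406, 96.86289978027344), 73.77421569824219) 
 [[ 567.6 -114.6]
 [ 660.6 -141.7]
 [ 682.   -68.4]
 [ 588.9  -41.3]] 18.80577230482328
S 369 ((625.4754638671875, -89.79168701171875), (76.13180541992188, 98.33456420898438), 73.88965606689453) 
 [[ 567.7 -112.7]
 [ 662.1 -140. ]
 [ 683.3  -66.9]
 [ 588.8  -39.6]] 17.018478064278725
T head 220 [454.8 103.9 178.6] [437.7  87.  165. ] [472.6 123.4 190.5]
foot 253 ((462.9100036621094, 103.0452651977539), (132.1122283935547, 110.85811614990234), 0.6284407377243042)
S head 213 [455.9 112.  176.5] [438.4  94.6 165.3] [474.2 127.  188. ]
foot 236 ((457.8653259277344, 65.1162109375), (86.95893096923828, 153.4513397216797), 13.66507625579834)
```

The crop confirms the silver shoe: a U shape with a flared mouth towards the robot, yaw −16.2°, seat at about (630,−91.5). The mast is at about (455,108) with its foot yaw at about −28.8°. I'll grip across mast x, which leaves the button free, and check with the wrist camera first.

```bash
cat >> h.py <<'E'
def grab(name):
    s=bot.read_state(); c=bot.read_camera("wrist"); cv2.imwrite(f"pics/{name}.png",c["image"])
    import pickle; pickle.dump((s,c),open(name+".pkl","wb")); return s,c
def wcast(s,c,u,v,z):
    f=foc(c); du,dv=u-c["cx"],v-c["cy"]; r=np.hypot(du,dv)+1e-9; th=r/f
    ray=np.array([np.sin(th)*du/r,np.sin(th)*dv/r,np.cos(th)]); M=np.array(c["mount"])
    Rt=rot(s["tool_rot"]); o=Rt@M[:3,3]+np.array(s["ee_pos"]); d=Rt@M[:3,:3]@ray
    return o+d*(z-o[2])/d[2]
def show(t=""):
    s=bot.read_state(); print(t,"t",round(s["clock"],2),np.round(s["ee_pos"],1),"F",np.round(s["ft_force"],1),"w",round(s["grip_width"],1),"g",np.round(s["grip_force"],1)); return s
E
python3 - <<'E'
from h import *
q=quat(np.radians(61.2))
print(bot.ik([455,108,290],q), bot.ik([630,-91.5,250],quat(np.radians(163.8))), bot.ik([630,-91.5,158],quat(np.radians(73.8))))
bot.move_to([455,108,290],q); show()
grab("w1")
E
```

```text
[ 1.54704642e-01  8.37650199e-02  1.68499548e+00 -4.44089210e-16
  1.37283215e+00  6.57359466e-01] [-2.01753356e-01  4.96492925e-01  1.24974806e+00 -4.44089210e-16
  1.39535167e+00 -1.48980634e+00] [-2.01753356e-01  5.73365062e-01  1.35209985e+00 -4.44089210e-16
  1.21612774e+00  8.09899826e-02]
 t 1.83 [454.9 108.7 289.9] F [-0.9  0.1 -0.9] w 85.3 g 0.0
```

View pics/w1.png

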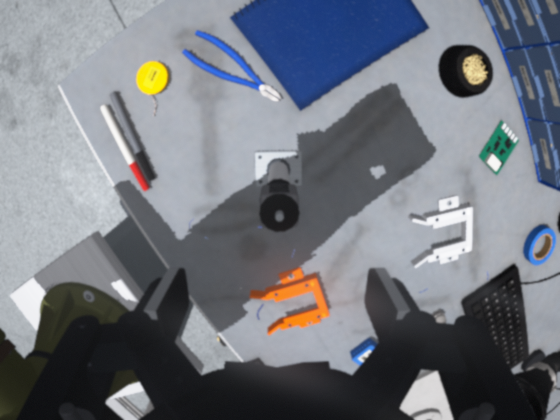

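The wrist picture shows the foot's far edge from (256,151) to (298,150), parallel to the closing direction, the stud at (279,215), and the shoe at (450,232).

Run:
```python
from h import *
import pickle
s,c=pickle.load(open("w1.pkl","rb"))
np.set_printoptions(precision=1,suppress=True)
a,b,e=[wcast(s,c,u,v,8) for u,v in((256,151),(298,150),(302,185))]
print(a,b,e,np.linalg.norm(a-b),np.linalg.norm(b-e),np.degrees(np.arctan2(*(a-b)[1::-1])),(a+e)/2)
print("stud",wcast(s,c,279,215,188))
for p in((256,151),(298,150)): pass
print("shoe stop corners",wcast(s,c,471,205,18),wcast(s,c,473,262,18))
q=quat(np.radians(61.2))
x,y=455,109
bot.servo_line([x,y,158],q,speed=100); show("down")
bot.move_gripper(20,40); show("grip")
bot.servo_line([x,y,185],speed=60); show("lift"); grab("w2")
```

```text
[444.  140.8   8. ] [491.1 116.6   8. ] [474.4  73.7   8. ] 52.92428027797846 46.003479671007774 152.72700363016565 [459.2 107.2   8. ]
stud [457.9 108.7 188. ]
shoe stop corners [683.5 -67.3  18. ] [ 662.4 -164.    18. ]
down t 3.35 [455.2 109.  158.5] F [ 0.4 -0.4 -0.1] w 85.5 g 0.0
grip t 3.89 [455.1 109.  158.1] F [0.7 0.3 0.8] w 29.6 g 40.4
lift t 4.49 [454.9 109.  184.9] F [ 0.  -0.3 -6. ] w 29.5 g 40.0
```

View pics/w2.png

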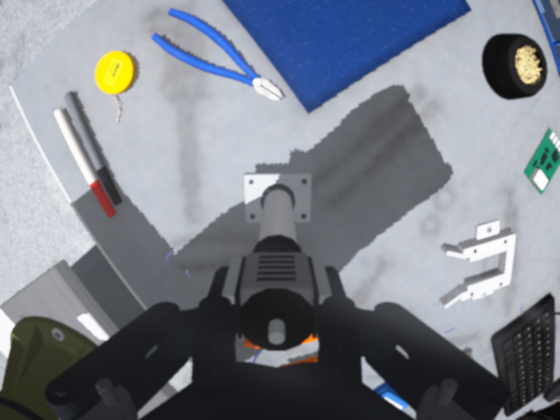

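Run:
```python
from h import *
import pickle
np.set_printoptions(precision=1,suppress=True)
s,c=pickle.load(open("w2.pkl","rb"))
Rt=rot(s["tool_rot"])
for p in((244,174),(312,175)): print("foot corner in tool",Rt.T@(wcast(s,c,*p,8+26.9)-s["ee_pos"]))
yaw=np.radians(73.8); q=quat(yaw); ax=np.array([np.cos(np.radians(-16.2)),np.sin(np.radians(-16.2))])
P=np.array([630,-91.5])-96*ax
bot.servo_line([*P,185],q,speed=150); show("pre")
hit=bot.servo_line([*P,155],speed=25,until_force=5); show(f"down {hit}")
grab("w3")
```

```text
foot corner in tool [ 22.1 -27.4 150. ]
foot corner in tool [ 21.2  31.6 150. ]
pre t 5.97 [537.6 -64.2 185. ] F [-0.9 -1.2 -5.7] w 29.6 g 39.9
down True t 6.97 [538.  -64.8 158. ] F [ 2.4 -0.4  5.3] w 29.9 g 39.3
```

View pics/w3.png

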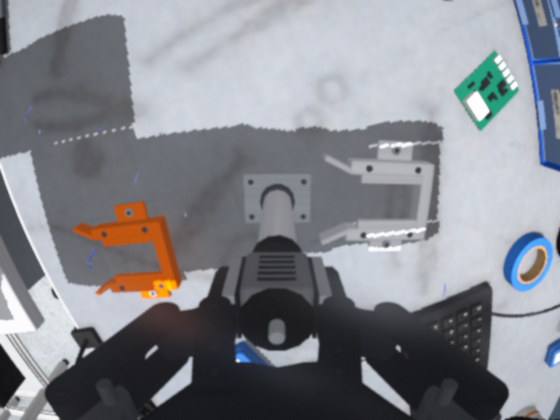

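The foot spans (243–311, 174–220) and the shoe flares start at (325,155) and (320,240), so their mid row is 197.5, the same as the foot's. They are lined up, so I'll slide it in.

Run:
```python
from h import *
import pickle
np.set_printoptions(precision=1,suppress=True)
s,c=pickle.load(open("w3.pkl","rb")); Rt=rot(s["tool_rot"])
for n,u,v,z in(("foot",243,174,8),("foot",311,175,8),("flareU",325,155,18),("flareL",320,240,18),("stopcornU",433,160,18),("stopcornL",438,237,18),("railU out",366,164,18)):
    print(n,Rt.T@(wcast(s,c,u,v,z)-s["ee_pos"]))
ax=np.array([np.cos(np.radians(-16.2)),np.sin(np.radians(-16.2))]); O=np.array([630,-91.5])
q=quat(np.radians(73.8)); z=158.4
bot.servo_line([*(O-96*ax),z],q,speed=20)
show("rel")
for d in(-60,-30,-12):
    hit=bot.servo_line([*(O+d*ax),z],q,speed=50,until_force=12); st=show(f"{d} {hit}")
    if hit: break
print("local",(np.array(st["ee_pos"])[:2]-O)@ax)
```

```text
foot [ 21.9 -28.  150. ]
foot [ 21.1  31.  150. ]
flareU [ 40.4  41.2 140. ]
flareL [-36.   40.1 140. ]
stopcornU [ 39.4 140.7 140. ]
stopcornL [-35.5 158.1 140. ]
railU out [ 33.5  76.9 140. ]
rel t 7.27 [537.9 -64.7 158.5] F [ 1.6 -0.5  0. ] w 29.4 g 40.5
-60 False t 8.13 [572.5 -74.8 158.4] F [ 1.4  0.3 -1.7] w 29.5 g 40.3
-30 False t 8.88 [601.3 -83.2 158.3] F [ 0.6 -0.9 -2. ] w 29.3 g 40.3
-12 False t 9.39 [618.7 -88.2 158.4] F [-0.4 -0.4 -1.8] w 30.0 g 40.5
local -11.737653751024109
```

Run:
```python
from h import *
ax=np.array([np.cos(np.radians(-16.2)),np.sin(np.radians(-16.2))]); O=np.array([630,-91.5]); q=quat(np.radians(73.8))
hit=bot.servo_line([*(O+15*ax),158.3],q,speed=20,until_force=10); s=show(f"{hit}")
print("local",(np.array(s["ee_pos"])[:2]-O)@ax)
bot.dwell(.3); s=show(); grab("w4")
```

```text
True t 10.26 [634.4 -92.6 158.2] F [-3.9  0.8  6.3] w 29.7 g 41.1
local 4.496204402619891
 t 10.56 [634.3 -92.6 158.2] F [-2.8  0.3  6. ] w 29.6 g 41.0
```

View pics/w4.png

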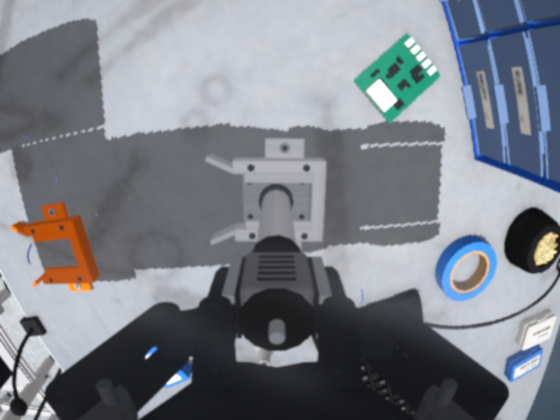

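The foot's edges at 243 and 308 fill the span from the straight rails to the stop, so it is home against the stop. I'll confirm with a short nudge, then regrip across mast y.

Run:
```python
from h import *
ax=np.array([np.cos(np.radians(-16.2)),np.sin(np.radians(-16.2))]); O=np.array([630,-91.5]); q=quat(np.radians(73.8))
p=np.array(bot.read_state()["ee_pos"]); 
hit=bot.servo_line([*(p[:2]+6*ax),158.3],q,speed=10,until_force=12); s=show(f"nudge {hit}")
print("moved",(np.array(s["ee_pos"])-p)[:2]@ax)
bot.move_gripper(85); show("open")
c=np.array([*p[:2],158.0])
bot.move_to(c,quat(np.radians(163.8))); show("turned")
bot.move_gripper(20,45); bot.dwell(.3); show("pinch"); grab("w5")
```

```text
nudge True t 11.03 [635.6 -92.8 158.5] F [-6.   1.8  7.5] w 29.7 g 41.6
moved 1.3362449945308428
open t 11.62 [635.5 -92.8 157.5] F [0.5 1.  0.3] w 85.1 g 0.0
turned t 13.02 [634.3 -92.6 158. ] F [-1.2  0.3 -0. ] w 85.1 g 0.0
pinch t 13.89 [634.4 -92.7 158.2] F [-1.3 -2.9  3.6] w 27.6 g 44.6
```

View pics/w5.png

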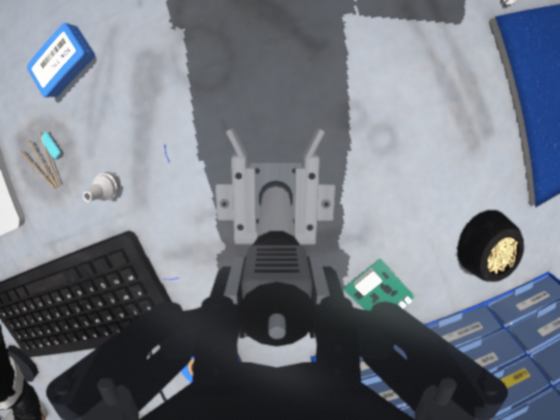

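The foot sits squarely between the rails, with its edge at row 163 and the rail ends at about 158. A width of 27.6 mm means the button is pressed flush, so I'll raise the head.

Run:
```python
from h import *
p=np.array(bot.read_state()["ee_pos"]); q=quat(np.radians(163.8))
c=[634.3,-92.6]
for d in(20,60,84):
    hit=bot.servo_line([*c,158+d],q,speed=40,until_force=20); show(f"{d} {hit}")
    if hit: break
else:
    hit=bot.servo_line([*c,158+96],q,speed=12,until_force=8); show(f"end {hit}")
bot.dwell(.3); show(); grab("w6")
cc=bot.read_camera("side"); cv2.imwrite("pics/s6.png",cc["image"])
```

```text
20 False t 14.59 [634.3 -92.5 178.1] F [-0.7 -0.1 -1.3] w 27.9 g 44.3
60 False t 15.74 [634.3 -92.6 217.8] F [ 0.4 -0.4 -1.6] w 27.9 g 44.5
84 False t 16.49 [634.3 -92.6 242. ] F [-1.1  0.4 -1.5] w 28.0 g 44.5
end True t 17.24 [633.8 -92.5 249.7] F [-0.3  0.6 -6.7] w 28.2 g 47.0
 t 17.54 [633.7 -92.5 249.2] F [-0.   0.4 -4.9] w 27.7 g 47.0
```

View pics/w6.png

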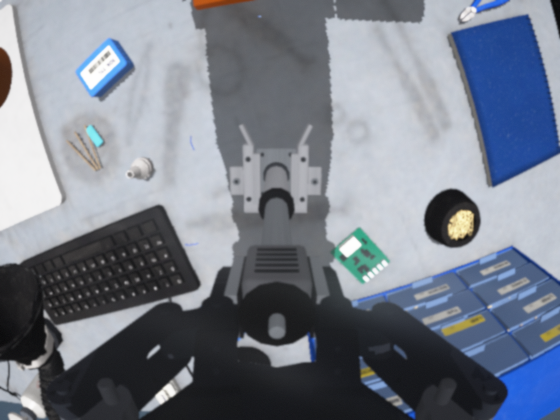

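The head reached the second stop at about +90 mm. The foot is still fully in, and the slot proportions are unchanged. I'll ease down 2 mm so the foot rests on the bench, then hand in.

Run:
```python
from h import *
bot.servo_line([634.3,-92.6,247.3],quat(np.radians(163.8)),speed=10); bot.dwell(.5); show("hold")
print(bot.finish_job())
```

```text
hold t 18.52 [634.3 -92.6 247.4] F [-0.3 -0.1 -1.3] w 27.4 g 47.3
the job is handed in; nothing more can be done
None
```

I handed in the job at about 18.5 s of robot time: the mast's foot is home in the silver shoe, and the gripper is holding the head about 89 mm up, just under the second stop. No score came back.

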